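# Wet the cleaning pad, then hold the specimen case open

### The job

I want to clean the stone sample in the specimen case. With the case still shut, press the pump cap of the cleaner bottle right down and let it spring back up, so that the pad under the spout is wetted; then lift the case's clear lid and hold it open at 50 degrees from shut. The lid falls shut by itself, so finish while the gripper is still holding it there, and leave the two jars and the loose concrete disc where they stand.

Things in the scene. Friction and masses are not known exactly. Their poses are not given: they have to be found in the camera images.
- case: White open-topped specimen case fixed to the bench, 200 (x) x 220 (y) x 80 mm tall, a speckled concrete disc bedded inside. Origin: centre of its underside, on the bench. Its z is up; its own x points from the handle side (towards the robot at yaw 0) to the hinge side. It stands to the left or the right of the dispenser.
- lid: The case's lid, about 0.45 kg (varies by a third): aluminium frame 10 mm thick round a clear pane, 200 x 220 mm, with a steel bar handle. Origin: middle of the hinge line; axes turn with the lid, parallel to the case's when shut; the lid reaches 200 mm towards its own -x, its z is the outward normal. Free hinge: nothing holds it open, below 90 degrees it falls shut.
- lid_angle (a joint): Opening angle of the lid in rad: 0 shut, grows as the handle edge rises and swings over towards the hinge side; 50 degrees is 0.873.
- lid_handle (a point): Middle of the handle: a round steel bar 12 mm thick, 110 mm long (98 mm clear between its end posts), parallel to the hinge line; axes are the lid's, y along the bar. Its axis is 183 mm from the hinge line along the lid and 50 mm above the hinge line's plane (40 mm above the lid's face): 130 mm above the bench when shut. It can turn between fingers that pinch it across.
- lid_hinge (a point): Middle of the hinge line, on the case's far top rim, 80 mm above the bench, 100 mm from the case's centre along the case's own x. The hinge axis is the case's own y.
- dispenser: Amber cleaner bottle, 68 mm across, clamped upright on a steel base plate 150 x 90 x 10 mm fixed to the bench. Origin: under the bottle's axis, on the bench. Its own -x points to the side of the spout, where a white dish with a cleaning pad lies on the plate, 72 mm from the bottle's axis.
- pump_travel (a joint): How far the pump cap is pressed down, in m: 0 up, 0.014 right down. A spring pushes it back up: about 3 N to start it moving, about 9 N when right down.
- pump_top (a point): Centre of the flat round top of the white pump cap, 38 mm across, on the bottle's axis, 184 mm above the bench when up. It moves with the cap. A thin spout 66 mm long sticks out from the cap's side, its upper edge 3 mm below the top.
- jar: Bystander: loose glass jar with a white cap, 60 mm across, 85 mm tall, near the robot between the two places. Origin: centre of its underside.
- puck: Bystander: loose speckled concrete disc lying flat, 100 mm across, 28 mm thick, near the robot on its right. Origin: centre of its underside.
- vial: Bystander: small loose jar with a dark cap, 44 mm across, 65 mm tall, beyond the gap between case and dispenser. Origin: centre of its underside.

How it is judged:
On the way, in this order (a step that is already met when the one before it is completed fails the run):
1. with the case shut, the pump cap is pressed right down (at least 10 of its 14 mm) (value of joint pump_travel above 0.01 m and value of joint lid_angle below 0.06 rad), for 0.05 s.
2. the pump cap has sprung back up, the case still shut (value of joint pump_travel below 0.003 m and value of joint lid_angle below 0.06 rad), for 0.1 s.
3. the fingers lift the lid (value of joint lid_angle above 0.3 rad and contact force between the fingers and lid above 0.5 N), for 0.1 s.
At the end, for the whole second after the job is handed in: The lid stands still (under 0.1 rad/s) at 50 degrees, give or take 6, held by the fingers (contact force over 0.5 N) and propped on none of the bystanders; the pump cap is up (within 3 mm); both jars and the loose disc stand upright within 30 mm of where they were (value of joint lid_angle between 0.768 and 0.978 rad and velocity of joint lid_angle between -0.1 and 0.1 rad/s and contact force between the fingers and lid above 0.5 N and value of joint pump_travel below 0.003 m and distance of each of jar, puck, vial from where it was at the start of the episode below 0.03 m and angle between each of jar, puck, vial's own z axis and vertical below 0.3 rad and contact force between each of jar, puck, vial and lid below 0.2 N); the arm keeps its last pose, push and grip.
It fails at once if the glass jar is pushed more than 30 mm or tipped (distance of jar from where it was at the start of the episode above 0.03 m or angle between jar's own z axis and vertical above 0.3 rad).
It fails at once if the loose concrete disc is pushed more than 30 mm or tipped (distance of puck from where it was at the start of the episode above 0.03 m or angle between puck's own z axis and vertical above 0.3 rad).
It fails at once if the small jar is pushed more than 30 mm or tipped (distance of vial from where it was at the start of the episode above 0.03 m or angle between vial's own z axis and vertical above 0.3 rad).
It also fails if it takes over 51 s, if anything falls off the work surface, if the arm or the gripper's body presses on something with over 40 N, if the wrist force passes 120 N, or if a joint passes its speed limit or range.

### The arm

A 7-joint arm with a two-finger parallel gripper is mounted at the origin on the work surface. World frame = base frame: x ahead of the robot, y to its left, z up, the work surface at z = 0. Lengths are in m, angles in rad, forces in N, time in s.
With the tool pointing down it reaches from about 0.425 to 0.875 m from the base axis. Payload 8.4 kg.
Tool frame: the origin (TCP) lies between the finger pads; the fingertips stand 11 mm ahead of it and the grasp point (between the pads) lies 8 mm behind it; z points along the fingers, y is the line along which they close (so a half turn about z gives the same grasp; the last joint's range is limited). The gripper opens to 87 mm and grips with 3 to 60 N. Pads are 19 mm wide; open, the fingers measure 117 mm over their backs; the gripper's body (75 mm by 190 mm) begins 51 mm behind the grasp point.
Start: joints at [1.167, 0.333, 0.04, 1.465, -0.013, 1.343, -0.059], TCP at [0.195, -0.62, 0.234] pointing down, gripper open.
Joint ranges: [-2.58, 2.58], [-0.38, 2.09], [-1.3, 1.39], [0.25, 2.4], [-1.5, 4.64], [0.08, 2.09], [-2.65, 2.65]. Speed limits (rad/s): [2.22, 2.22, 2.79, 2.79, 3.14, 3.14, 3.14].

### API

Orientations are given as a unit quaternion [x, y, z, w].
In Python, from workcell import * gives the robot as it stands.
- The arm moves only by the tool apply_moves, never from a script. Its argument "motion" is text: rows parted by semicolons, each of 5 numbers parted by spaces: the shift along the tool's x, y, z normalised to -1 to 1, where 1 is 0.25 m, then the turn about the tool's z normalised to -1 to 1, where 1 is pi/2 rad, then the opening, from 0 (shut) to 1 (fully open). In form: x y z twist hand; .... A call has 1 to 12 rows; each row is the pose to reach, as a shift and turn from the pose commanded when the call began, along the tool's axes at that moment; what a row does not reach only later rows make up. A row lasts 1/12 s, in which the tool goes at most 41.7 mm and 7.16 degrees, less where a joint would pass 70% of its speed; a pose out of reach is approached as far as the arm can. A call with a number of a shift or a turn outside -1 to 1 is refused whole. A call with a gripper value outside its range is refused whole. The fingers move at their own pace and stop on an object; "grip_force" is the grip in N (left out, the last holds). Time passes only in rows, so rows that repeat a pose let the fingers close. It gives the time, the measured TCP pose, the force, the opening and the grip force at its end, in the units of the state.
- sense(): the state, without advancing time (a new reading comes with each control period).
- camera(name): name is "scene" or "top"; returns (picture, depth): 420x560x3 uint8, blue, green, red; 420x560 float32, m along the optical axis (not along the pixel's ray), 0 where there is no reading.
- calibration(name): a dict with "mtx" (3x3 intrinsics, pixels), "dist" ([k1, k2, p1, p2, k3] as OpenCV has them; the pictures are not rectified), "R" (3x3) and "t" (3): a world point X has camera coordinates R X + t. Camera axes: x right, y down, z forward; pixel columns grow to the right and rows downward; lengths in m; the calibration is good to about 2 mm. A picture is of the moment at which its call begins. calibration takes no time and is no camera call.
- hand_in(): hands the job in; it is judged then, once.
The state is a dict: "time": time; "q": joint angles; "qvel": joint speeds; "tau": joint torques, N m; "tool_pos": TCP position; "orientation": TCP orientation; "contact_force": force on the tool from outside, world axes, zero at the start; "wrist_torque": the same for the moment, N m; "width": opening from 0.0 (shut) to 1.0 (fully open); "finger_force": force on a finger pad.
Only numpy, scipy, OpenCV 4.12 (cv2) and the standard library are available. Lean on these libraries where they do the work, as an engineer would, in place of code of your own. Each camera call takes 0.05 s, during which the arm holds its last target. There are 200 camera calls.

## Working session

There is one attempt and no reset: what is moved stays moved. The work goes in short steps, Python scripts to look and compute and a tool call to move; the robot and the scene stay as the last step left them, time stands still between calls to the robot, and variables do not carry over. Pictures are saved under pics/ and viewed, at most 10 in all, crops included, and the job is handed in when it is done.

Besides the shell and the picture viewer there is one more tool, called as name(argument=value, ...) on one line, values as JSON. apply_moves: Moves the arm, as the interface text tells. Scaled input: -1 to 1 covers 0.25 m each way for a shift and pi/2 rad each way for a turn. Its arguments: {"type":"object","properties":{"motion":{"type":"string"},"grip_force":{"type":"number"}},"required":["motion"]}

```bash
mkdir -p pics; python3 - <<'E'
from workcell import *
import cv2,numpy as np
s=sense();print(s)
for n in("scene","top"):
    p,d=camera(n);cv2.imwrite(f"pics/{n}0.png",p);np.save(f"pics/{n}0.npy",d)
    c=calibration(n);print(n,c)
E
```

```text
{'time': 0.0, 'q': array([ 1.16679257,  0.33385847,  0.03987641,  1.46630123, -0.01339557,
        1.34328673, -0.05851393]), 'qvel': array([-1.57283998e-03,  1.76391494e-04,  3.62873508e-04,  6.61108946e-05,
       -7.49828497e-04, -7.45696355e-04,  1.25631277e-03]), 'tau': array([-9.87469721e-04, -6.56367087e+01,  1.33462865e+00, -4.03801060e+01,
       -5.97444247e-02,  4.51218383e-02,  1.71696561e-04]), 'tool_pos': array([ 0.19489962, -0.61960863,  0.23267853]), 'orientation': array([ 9.88411488e-01,  1.51796245e-01, -1.75230871e-04, -7.74341125e-04]), 'contact_force': array([0.58541138, 0.81933603, 0.03019745]), 'wrist_torque': array([ 0.02907011, -0.01440042, -0.00337239]), 'finger_force': 0.0, 'width': 1.0009811624192075}
scene {'mtx': array([[510.92256651,   0.        , 277.62513376],
       [  0.        , 510.92256651, 203.55253728],
       [  0.        ,   0.        ,   1.        ]]), 'dist': array([-0.13591502,  0.        ,  0.        ,  0.        ,  0.        ]), 'R': array([[ 0.50196473,  0.86486394, -0.00646371],
       [ 0.59010348, -0.34793909, -0.72850276],
       [-0.63230474,  0.36186844, -0.68501237]]), 't': array([-0.25150322, -0.23686232,  1.45643598])}
top {'mtx': array([[468.67787541,   0.        , 280.66996295],
       [  0.        , 468.67787541, 209.59415155],
       [  0.        ,   0.        ,   1.        ]]), 'dist': array([-0.09719231,  0.        ,  0.        ,  0.        ,  0.        ]), 'R': array([[-0.00204772, -0.99996402, -0.0082316 ],
       [-0.99415495,  0.00292423, -0.10792301],
       [ 0.10794319,  0.00796249, -0.99412518]]), 't': array([-0.02780307,  0.57037055,  1.15143974])}
```

View pics/scene0.png

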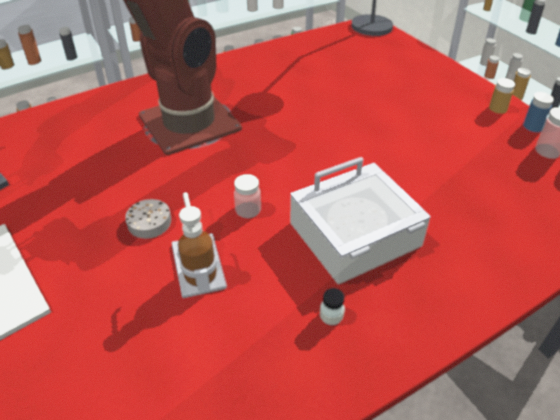

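View pics/top0.png

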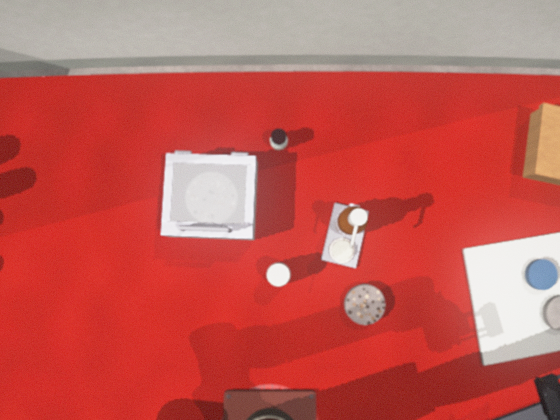

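The scene view shows the handle around (340,172) and the pump cap at (190,215). In the top view the handle runs (180,228)-(232,230) and the cap is at (359,217). I'll enlarge these.

```bash
python3 - <<'E'
import cv2,numpy as np
s=cv2.imread("pics/scene0.png");t=cv2.imread("pics/top0.png")
def c(im,x,y,w,h,k):
    o=cv2.resize(im[y:y+h,x:x+w],None,fx=k,fy=k,interpolation=cv2.INTER_CUBIC)
    for i in range(0,w,10):
        cv2.line(o,(i*k,0),(i*k,8 if i%50 else 16),(0,255,0),1);cv2.putText(o,str(x+i),(i*k,24),0,.35,(0,255,0),1)
    for i in range(0,h,10):
        cv2.line(o,(0,i*k),(8,i*k),(0,255,0),1);cv2.putText(o,str(y+i),(9,i*k+4),0,.35,(0,255,0),1)
    return o
a=np.hstack([c(s,305,150,70,50,6),c(s,165,190,60,50,6)])
b=np.hstack([c(t,170,205,70,50,6),c(t,320,200,60,50,6)])
cv2.imwrite("pics/crop.png",np.vstack([a,b]))
E
```

```text
(no output)
```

View pics/crop.png

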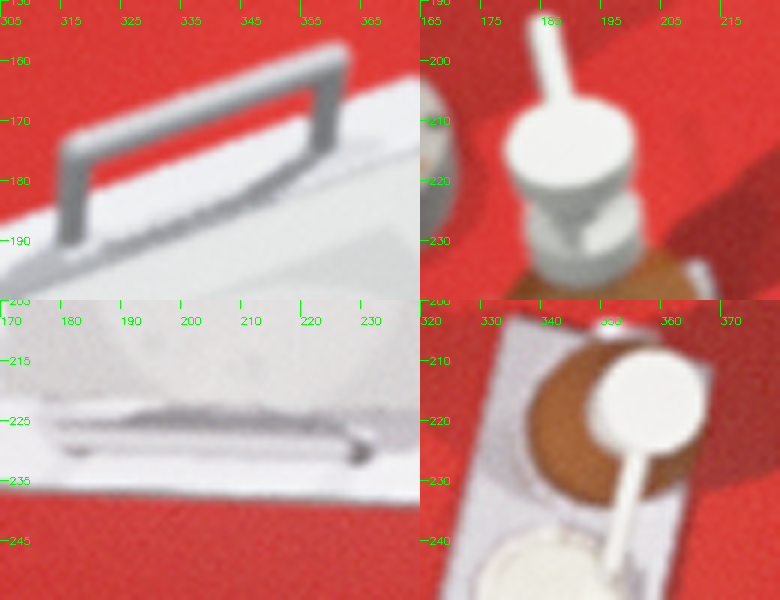

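```bash
cat >h.py <<'E'
import numpy as np,cv2
from workcell import *
def ray(n,u):
    c=calibration(n);p=cv2.undistortPoints(np.array([[u]],float),c["mtx"],c["dist"])[0,0]
    return -c["R"].T@c["t"],c["R"].T@np.array([p[0],p[1],1.])
def tri(us,ut):
    a,d=ray("scene",us);b,e=ray("top",ut)
    k=np.linalg.lstsq(np.c_[d,-e],b-a,rcond=None)[0]
    p,q=a+k[0]*d,b+k[1]*e
    return (p+q)/2,np.linalg.norm(p-q)
def cloud(n,dep):
    c=calibration(n);h,w=dep.shape;g=np.stack(np.meshgrid(np.arange(w),np.arange(h)),-1).reshape(-1,1,2).astype(float)
    p=cv2.undistortPoints(g,c["mtx"],c["dist"])[:,0];z=dep.reshape(-1,1)
    return ((np.c_[p,np.ones(len(p))]*z-c["t"])@c["R"]).reshape(h,w,3)
E
python3 - <<'E'
from h import *
np.set_printoptions(precision=4,suppress=True)
print("cap",tri((190,213.4),(358.7,216.9)))
for nm,a,b in(("hm",(339,167),(205.5,228.8)),("hl",(315.5,175.2),(179,227.5)),("hr",(362.5,158.5),(232,230))):print(nm,tri(a,b))
for n,y0,y1,x0,x1 in(("scene",150,200,305,375),("top",210,240,170,240)):
    P=cloud(n,np.load(f"pics/{n}0.npy"));Q=P[y0:y1,x0:x1].reshape(-1,3)
    h=Q[(Q[:,2]>.118)&(Q[:,2]<.145)];print(n,"handle",len(h),h.mean(0),h.min(0),h.max(0))
    if len(h)>5: print("bar dir",np.linalg.svd(h-h.mean(0))[2][0])
for n,y0,y1,x0,x1 in(("scene",190,230,165,215),("top",200,235,340,375)):
    P=cloud(n,np.load(f"pics/{n}0.npy"));Q=P[y0:y1,x0:x1].reshape(-1,3)
    h=Q[(Q[:,2]>.172)&(Q[:,2]<.2)];print(n,"cap",len(h),np.median(h,0),h.min(0),h.max(0))
# case lid from top
P=cloud("top",np.load("pics/top0.npy"));Q=P[140:250,150:270].reshape(-1,3)
h=Q[(Q[:,2]>.07)&(Q[:,2]<.11)];r=cv2.minAreaRect(h[:,:2].astype(np.float32));print("lid",r,np.median(h[:,2]))
for nm,(y0,y1,x0,x1),zz in(("jar",(255,295,260,300),.04),("vial",(122,160,265,300),.03),("puck",(280,330,340,390),.015)):
    Q=P[y0:y1,x0:x1].reshape(-1,3);h=Q[Q[:,2]>zz];print(nm,h.mean(0),h.min(0),h.max(0))
E
```

```text
cap (array([ 0.5371, -0.2021,  0.1821]), np.float64(0.0006749722108520907))
hm (array([0.5157, 0.1439, 0.1313]), np.float64(0.001242795396685868))
hl (array([0.498 , 0.16  , 0.1062]), np.float64(0.10802471235989744))
hr (array([0.5398, 0.1186, 0.1785]), np.float64(0.10262948650024775))
scene handle 297 [0.5166 0.1428 0.1308] [0.5071 0.0828 0.1184] [0.5232 0.2054 0.1371]
bar dir [0.0398 0.9992 0.0057]
top handle 270 [0.5168 0.1476 0.1347] [0.5099 0.0887 0.1228] [0.5243 0.2071 0.1409]
bar dir [-0.0424 -0.9991  0.0007]
scene cap 343 [ 0.5379 -0.2021  0.1815] [ 0.476  -0.2214  0.1721] [ 0.5562 -0.1852  0.1862]
top cap 275 [ 0.5348 -0.1978  0.1837] [ 0.4997 -0.2179  0.1724] [ 0.5568 -0.1822  0.1887]
lid ((0.6053094863891602, 0.1456407606601715), (0.22024020552635193, 0.21093016862869263), 87.78060150146484) 0.08843491222287592
jar [ 0.4107 -0.0231  0.0894] [ 0.3803 -0.0519  0.0485] [0.4427 0.0067 1.206 ]
vial [ 0.7414 -0.0238  0.0894] [ 0.4427 -0.0433  0.03  ] [ 0.7728 -0.0022  1.206 ]
puck [ 0.3341 -0.236   0.0378] [ 0.2839 -0.2872  0.0155] [ 0.4427 -0.0386  1.206 ]
```

The scene crop shows the handle bar from (316,175) to (362,159) and the cap centre at (190,213.4). The top crop puts the cap at (358.7,216.9). Triangulation and depth agree on the heights: cap top 0.182–0.184 m, bar 0.131 m, with the case turned about −2.3°.

```bash
cat >>h.py <<'E'
from scipy.spatial.transform import Rotation as Ro
def go(x,y,z,yaw=None):
    s=sense();R=Ro.from_quat(s["orientation"]).as_matrix()
    a=np.degrees(np.arctan2(R[1,0],R[0,0]));d=R.T@(np.array([x,y,z])-s["tool_pos"])/.25
    t=0 if yaw is None else -((yaw-a+180)%360-180)/90
    print("t",s["time"],"pos",s["tool_pos"].round(4),"yaw",a.round(2),"tilt",R[:,2].round(3),"F",s["contact_force"].round(2),"w",round(s["width"],3));print("move",d.round(4),"twist",round(t,4))
E
python3 -c "
from h import *
go(.366,-.411,.25,52);go(.537,-.202,.25,87.7)"
```

```text
t 0.1 pos [ 0.1949 -0.6196  0.2327] yaw 17.47 tilt [-0.001  0.001 -1.   ] F [-0.04  0.49 -0.45] w 0.998
move [ 0.9032 -0.5908 -0.0683] twist -0.3837
t 0.1 pos [ 0.1949 -0.6196  0.2327] yaw 17.47 tilt [-0.001  0.001 -1.   ] F [-0.04  0.49 -0.45] w 0.998
move [ 1.8066 -1.1829 -0.0675] twist -0.7804
```

apply_moves(motion="0.06 -0.04 -0.02 -0.03 0; 0.17 -0.11 -0.04 -0.07 0; 0.29 -0.19 -0.07 -0.12 0; 0.41 -0.27 -0.07 -0.17 0; 0.53 -0.35 -0.07 -0.22 0; 0.65 -0.43 -0.07 -0.27 0; 0.77 -0.5 -0.07 -0.32 0; 0.86 -0.56 -0.07 -0.36 0; 0.9 -0.59 -0.07 -0.38 0; 0.9 -0.59 -0.07 -0.38 0", grip_force=20)

```text
time: 0.93
tool_pos: [0.3678, -0.4089, 0.2512]
orientation: [0.899, 0.439, 0.0, -0.0]
contact_force: [0.2, 0.2, 0.4]
width: 0.33
finger_force: 0.0
```

```bash
python3 -c "
from h import *
go(.537,-.202,.25,87.7)"
```

```text
t 0.9333 pos [ 0.3678 -0.4089  0.2512] yaw 52.07 tilt [ 0.001  0.001 -1.   ] F [0.25 0.16 0.38] w 0.33
move [1.069  0.0252 0.0057] twist -0.3959
```

apply_moves(motion="0.08 0 0 -0.04 0; 0.2 0 0 -0.1 0; 0.34 0.01 0 -0.16 0; 0.48 0.01 0 -0.22 0; 0.62 0.02 0 -0.28 0; 0.76 0.02 0 -0.33 0; 0.88 0.02 0 -0.37 0; 0.97 0.02 0 -0.4 0; 1 0.02 0 -0.4 0; 1 0.02 0 -0.4 0; 1 0.02 0 -0.4 0")

```text
time: 1.85
tool_pos: [0.5236, -0.2206, 0.2508]
orientation: [0.722, 0.691, -0.001, -0.0]
contact_force: [-0.5, -1.0, -0.2]
width: 0.008
finger_force: 0.0
```

```bash
python3 -c "
from h import *
go(.537,-.202,.200,87.7)"
```

```text
t 1.85 pos [ 0.5236 -0.2206  0.2508] yaw 87.49 tilt [-0.001 -0.001 -1.   ] F [-0.45 -1.03 -0.19] w 0.008
move [0.0769 0.0503 0.203 ] twist -0.0023
```

apply_moves(motion="0.03 0.02 0 0 0; 0.07 0.05 0.02 0 0; 0.077 0.05 0.08 0 0; 0.077 0.05 0.14 0 0; 0.077 0.05 0.19 0 0; 0.077 0.05 0.2 0 0; 0.077 0.05 0.2 0 0; 0.077 0.05 0.2 0 0; 0.077 0.05 0.2 0 0")

```text
time: 2.6
tool_pos: [0.5382, -0.2003, 0.202]
orientation: [0.722, 0.692, 0.0, 0.001]
contact_force: [-0.1, -0.1, 0.7]
width: 0.006
finger_force: 0.0
```

```bash
python3 - <<'E'
from h import *
go(.537,-.202,.183,87.7)
a,_=camera("scene");b,_=camera("top")
f=lambda im,x,y:cv2.resize(im[y:y+80,x:x+80],(400,400),interpolation=cv2.INTER_CUBIC)
cv2.imwrite("pics/pre.png",np.hstack([f(a,150,170),f(b,315,175)]))
E
```

```text
t 2.6 pos [ 0.5382 -0.2003  0.202 ] yaw 87.64 tilt [ 0.001 -0.    -1.   ] F [-0.1  -0.11  0.7 ] w 0.006
move [-0.0069 -0.0045  0.0759] twist -0.0006
```

View pics/pre.png

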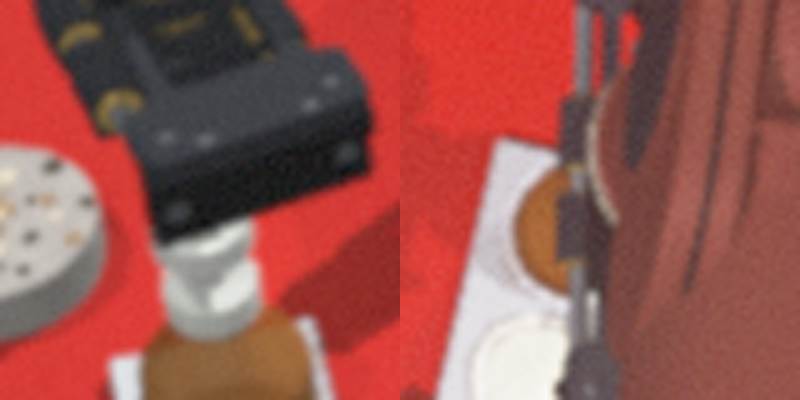

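The scene half shows the gripper right over the cap, whose neck is at crop (210,290). The puck at crop (50,240) is clear of it. I'll press slowly.

apply_moves(motion="-0.005 -0.004 0.02 0 0; -0.005 -0.004 0.04 0 0; -0.005 -0.004 0.055 0 0; -0.005 -0.004 0.068 0 0; -0.005 -0.004 0.076 0 0; -0.005 -0.004 0.08 0 0; -0.005 -0.004 0.08 0 0; -0.005 -0.004 0.08 0 0; -0.005 -0.004 0.08 0 0")

```text
time: 3.45
tool_pos: [0.5372, -0.2017, 0.1819]
orientation: [0.721, 0.692, 0.0, 0.001]
contact_force: [0.0, 0.1, 9.1]
width: 0.006
finger_force: 4.0
```

```bash
python3 -c "
from h import *
go(.537,-.202,.181,87.7)"
```

```text
t 3.45 pos [ 0.5372 -0.2017  0.1819] yaw 87.65 tilt [ 0.002 -0.001 -1.   ] F [0.04 0.1  9.09] w 0.006
move [-0.0013 -0.0007  0.0035] twist -0.0006
```

apply_moves(motion="0 0 0.005 0 0; 0 0 0.008 0 0; 0 0 0.008 0 0")

```text
time: 3.7
tool_pos: [0.5372, -0.2017, 0.1814]
orientation: [0.722, 0.692, 0.0, 0.001]
contact_force: [-5.5, 0.7, 19.2]
width: 0.003
finger_force: 9.8
```

Force rises to 19 N for only 0.5 mm more, so the cap is at its stop. Now I'll release it and rise clear.

apply_moves(motion="0 0 -0.01 0 0; 0 0 -0.04 0 0; 0 0 -0.08 0 0; 0 0 -0.14 0 0; 0 0 -0.2 0 0; 0 0 -0.24 0 0; 0 0 -0.24 0 0; 0 0 -0.24 0 0")

```text
time: 4.37
tool_pos: [0.5366, -0.2013, 0.2389]
orientation: [0.721, 0.693, 0.0, 0.0]
contact_force: [-0.4, -0.5, -0.1]
width: 0.003
finger_force: 0.0
```

```bash
python3 -c "
from h import *
go(.5167,-.02,.24,87.7);go(.5167,.145,.24,87.7)"
```

```text
t 4.3667 pos [ 0.5366 -0.2013  0.2389] yaw 87.66 tilt [ 0. -0. -1.] F [-0.38 -0.5  -0.11] w 0.003
move [ 0.7213 -0.1092 -0.0045] twist -0.0005
t 4.3667 pos [ 0.5366 -0.2013  0.2389] yaw 87.66 tilt [ 0. -0. -1.] F [-0.38 -0.5  -0.11] w 0.003
move [ 1.3808 -0.1361 -0.0045] twist -0.0005
```

apply_moves(motion="0.06 -0.01 0 0 0.3; 0.18 -0.02 0 0 0.6; 0.32 -0.03 0 0 0.6; 0.46 -0.04 0 0 0.6; 0.6 -0.06 0 0 0.6; 0.74 -0.07 0 0 0.6; 0.86 -0.08 0 0 0.6; 0.94 -0.09 0 0 0.6; 0.98 -0.1 0 0 0.6; 0.98 -0.1 0 0 0.6")

```text
time: 5.2
tool_pos: [0.5205, 0.0475, 0.2384]
orientation: [0.72, 0.694, -0.0, -0.001]
contact_force: [0.2, 0.0, -0.2]
width: 0.578
finger_force: 0.0
```

```bash
python3 - <<'E'
from h import *
go(.5167,.145,.18,87.7);go(.5167,.145,.123,87.7)
a,d=camera("scene");b,e=camera("top");cv2.imwrite("pics/mid.png",np.hstack([a[100:400,100:500],b[100:400,100:500]]))
Q=cloud("scene",d)[150:200,305:375].reshape(-1,3);h=Q[(Q[:,2]>.118)&(Q[:,2]<.145)];print(len(h),h.mean(0))
Q=cloud("scene",d)[195:240,165:215].reshape(-1,3);h=Q[(Q[:,2]>.165)&(Q[:,2]<.2)];print("cap",len(h),np.median(h,0))
E
```

```text
t 5.2 pos [0.5205 0.0475 0.2384] yaw 87.92 tilt [-0.001  0.001 -1.   ] F [ 0.24  0.01 -0.2 ] w 0.578
move [ 0.3891 -0.0291  0.2339] twist 0.0024
t 5.2 pos [0.5205 0.0475 0.2384] yaw 87.92 tilt [-0.001  0.001 -1.   ] F [ 0.24  0.01 -0.2 ] w 0.578
move [ 0.389  -0.0288  0.4619] twist 0.0024
302 [0.51682142 0.14258515 0.13099533]
cap 361 [ 0.53903914 -0.20254112  0.18154084]
```

View pics/mid.png

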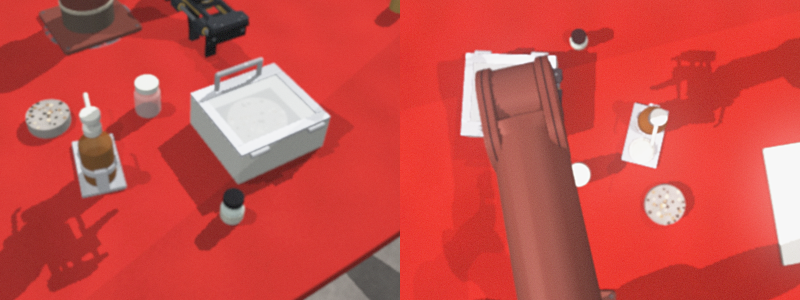

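The cap is up again (crop (90,115), z 0.1815). The jars and disc haven't moved, and the handle at crop (238,68) is free. I'll move over it and descend.

apply_moves(motion="0.06 0 0 0 0.6; 0.16 -0.01 0 0 0.6; 0.26 -0.02 0 0 0.6; 0.34 -0.03 0 0 0.6; 0.38 -0.03 0.03 0 0.6; 0.385 -0.03 0.1 0 0.6; 0.385 -0.03 0.17 0 0.6; 0.385 -0.03 0.22 0 0.6; 0.385 -0.03 0.24 0 0.6; 0.385 -0.03 0.24 0 0.6; 0.385 -0.03 0.24 0 0.6")

```text
time: 6.22
tool_pos: [0.5184, 0.1403, 0.1793]
orientation: [0.722, 0.692, -0.0, -0.0]
contact_force: [0.1, 0.4, -0.3]
width: 0.602
finger_force: 0.0
```

```bash
python3 - <<'E'
from h import *
go(.5167,.145,.123,87.7)
E
```

```text
t 6.2167 pos [0.5184 0.1403 0.1793] yaw 87.59 tilt [-0.  0. -1.] F [ 0.11  0.45 -0.29] w 0.602
move [ 0.0186 -0.0076  0.2253] twist -0.0012
```

apply_moves(motion="0.01 -0.008 0.03 0 0.6; 0.02 -0.008 0.09 0 0.6; 0.02 -0.008 0.15 0 0.6; 0.02 -0.008 0.2 0 0.6; 0.02 -0.008 0.22 0 0.6; 0.02 -0.008 0.225 0 0.6; 0.02 -0.008 0.225 0 0.6; 0.02 -0.008 0.225 0 0.4; 0.02 -0.008 0.225 0 0.3; 0.02 -0.008 0.225 0 0.2; 0.02 -0.008 0.225 0 0.1; 0.02 -0.008 0.225 0 0.05", grip_force=20)

```text
time: 7.22
tool_pos: [0.5165, 0.1461, 0.1231]
orientation: [0.721, 0.693, 0.0, 0.0]
contact_force: [-0.2, -0.1, -0.4]
width: 0.308
finger_force: 0.0
```

apply_moves(motion="0 0 0 0 0; 0 0 0 0 0; 0 0 0 0 0; 0 0 0 0 0; 0 0 0 0 0; 0 0 0 0 0", grip_force=20)

```text
time: 7.72
tool_pos: [0.5153, 0.1461, 0.1228]
orientation: [0.721, 0.693, -0.001, -0.0]
contact_force: [-5.3, -0.7, 4.2]
width: 0.132
finger_force: 20.0
```

```bash
python3 - <<'E'
from h import *
go(.5167,.145,.123,87.7)
s=sense();p=s["tool_pos"]
x=np.array([.9992,-.04])
for d in(5,10,15,20,25,30,35,40,45,50,52):
    f=lambda d:np.array([-.1897*np.cos(np.radians(15.28+d)),.1897*np.sin(np.radians(15.28+d))])
    m=f(d)-f(0)
    g=Ro.from_quat(s["orientation"]).as_matrix().T@np.array([m[0]*x[0],m[0]*x[1],m[1]])/.25
    print(d,g.round(3))
E
```

```text
t 7.7167 pos [0.5153 0.1461 0.1228] yaw 87.68 tilt [-0.002 -0.001 -1.   ] F [-5.26 -0.74  4.15] w 0.132
move [-0.0042  0.0058 -0.0009] twist -0.0003
5 [-0.     0.02  -0.063]
10 [-0.     0.046 -0.124]
15 [-0.     0.076 -0.183]
20 [-0.     0.112 -0.239]
25 [-0.     0.153 -0.291]
30 [-0.     0.197 -0.34 ]
35 [-0.     0.246 -0.384]
40 [-0.     0.299 -0.424]
45 [-0.     0.355 -0.46 ]
50 [-0.     0.414 -0.49 ]
52 [-0.     0.438 -0.501]
```

Width is 11.5 mm, matching the 12 mm bar, so it's held. I'll lift along the arc.

apply_moves(motion="0 0 -0.015 0 0; 0 0.005 -0.035 0 0; 0 0.015 -0.063 0 0; 0 0.028 -0.094 0 0; 0 0.041 -0.124 0 0; 0 0.056 -0.154 0 0; 0 0.071 -0.183 0 0; 0 0.089 -0.211 0 0; 0 0.107 -0.239 0 0; 0 0.127 -0.265 0 0; 0 0.148 -0.291 0 0; 0 0.148 -0.291 0 0")

```text
time: 8.72
tool_pos: [0.5532, 0.1447, 0.1973]
orientation: [0.721, 0.693, -0.001, -0.0]
contact_force: [-10.7, -1.2, 6.0]
width: 0.13
finger_force: 20.0
```

```bash
python3 - <<'E'
from h import *
go(.5167,.145,.123,87.7);print(sense()["finger_force"],sense()["wrist_torque"])
E
```

```text
t 8.7167 pos [0.5532 0.1447 0.1973] yaw 87.66 tilt [-0.001 -0.    -1.   ] F [-10.73  -1.19   6.04] w 0.13
move [-0.0045 -0.1454  0.2975] twist -0.0004
20.001322031021118 [-0.3661606   2.42965924  0.03683298]
```

apply_moves(motion="0 0.008 -0.028 0 0; 0 0.028 -0.054 0 0; 0 0.049 -0.078 0 0; 0 0.073 -0.101 0 0; 0 0.098 -0.122 0 0; 0 0.125 -0.142 0 0; 0 0.152 -0.16 0 0; 0 0.181 -0.178 0 0; 0 0.211 -0.193 0 0; 0 0.24 -0.205 0 0; 0 0.252 -0.208 0 0; 0 0.252 -0.208 0 0")

```text
time: 9.72
tool_pos: [0.617, 0.1421, 0.2489]
orientation: [0.721, 0.692, 0.0, 0.0]
contact_force: [-5.2, -0.4, 4.6]
width: 0.132
finger_force: 20.0
```

```bash
python3 - <<'E'
from h import *
go(.5167,.145,.123,87.7);s=sense();print(s["finger_force"])
z=s["tool_pos"][2]-.1228;print("deg by z",np.degrees(np.arcsin(.2635+z/.1897))-15.28, "by x",np.degrees(np.arccos((.183-(s["tool_pos"][0]-.5153))/.1897))-15.28)
a,d=camera("scene");b,e=camera("top");cv2.imwrite("pics/open.png",np.hstack([a[60:360,130:530],b[80:380,100:500]]))
P=cloud("scene",d)
np.save("pics/open.npy",P)
E
```

```text
t 9.7167 pos [0.617  0.1421 0.2489] yaw 87.65 tilt [ 0.001  0.    -1.   ] F [-5.21 -0.44  4.62] w 0.132
move [-0.0049 -0.4017  0.5032] twist -0.0005
20.001315772533417
deg by z 52.869528910048444 by x 49.33274458798287
```

View pics/open.png

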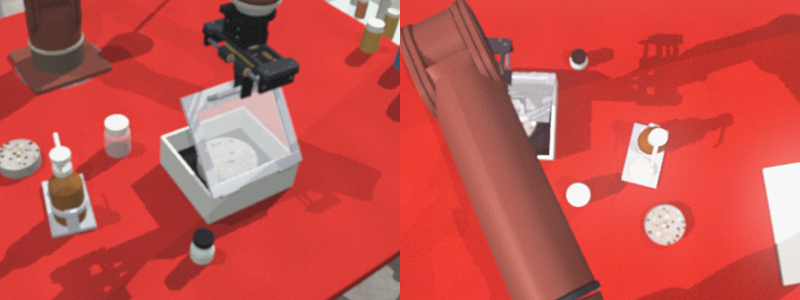

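The lid is open and held at crop (240,85), and the bystanders are untouched. I'll check the angle with a plane fit to the lid frame.

```bash
python3 - <<'E'
from h import *
P=np.load("pics/open.npy")
m=np.zeros(P.shape[:2],np.uint8)
for l in([(286,92),(295,152)],[(186,103),(209,186)],[(218,190),(290,160)]):
    cv2.line(m,*[(x+130,y+60) for x,y in l],1,3)
Q=P[m>0];Q=Q[(Q[:,2]>.07)&(Q[:,2]<.26)]
rng=np.random.default_rng(0);best=None
for _ in range(800):
    A=Q[rng.choice(len(Q),3,False)];n=np.cross(A[1]-A[0],A[2]-A[0]);n/=np.linalg.norm(n)+1e-12
    i=abs((Q-A[0])@n)<.004
    if best is None or i.sum()>best.sum():best=i
I=Q[best];n=np.linalg.svd(I-I.mean(0))[2][2];n*=np.sign(n[2])
print(len(Q),len(I),I.min(0),I.max(0),n,"angle",np.degrees(np.arctan2(n[:2]@[.9992,-.04],n[2])))
E
```

```text
1044 990 [0.57424022 0.02847493 0.08647888] [0.70468685 0.25396684 0.23013898] [ 0.75903755 -0.02979443  0.65036473] angle 49.43089359932332
```

The plane fit gives 49.4° and the kinematics about 51°. I'll let it settle, then hand in.

apply_moves(motion="0 0 0 0 0; 0 0 0 0 0; 0 0 0 0 0; 0 0 0 0 0; 0 0 0 0 0; 0 0 0 0 0")

```text
time: 10.32
tool_pos: [0.6159, 0.1421, 0.2484]
orientation: [0.721, 0.693, 0.0, 0.0]
contact_force: [-4.4, -0.0, 5.8]
width: 0.127
finger_force: 20.0
```

```bash
python3 -c "
from h import *
s=sense();print(s['tool_pos'],s['contact_force'],s['finger_force'],abs(s['qvel']).max())
print(hand_in())"
```

```text
[0.61594009 0.14210184 0.24840927] [-4.43947825 -0.01142473  5.80764515] 20.00116914510727 0.0014373409779397993
the job is handed in; nothing more can be done
None
```

I handed the job in at about 10 s: the pump was pressed to its stop and sprang back with the case shut, and the gripper holds the lid at about 50° (measured 49.4°) with the jars and disc untouched; `hand_in()` returned no verdict.

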